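# Line up the oximeters and hold the disinfecting lamp on

### The job

Slide the three pulse oximeters up against the lamp bar so that they stand in an even row, one squarely inside each outlined place. Then press the control's spring-return lever down past its first two clicks to the third and keep holding it there: the job finishes while you are still holding the lever down, with the row still in place. Leave the bottle, carton and dish where they are.

Things in the scene. Friction and masses are not known exactly. Their poses are not given: they have to be found in the camera images.
- tray: Lamp tray, fixed: a flat steel plate 200 (its x) x 320 (its y) x 8 mm on the work top, carrying along its far (+x) edge a grey lamp bar with a clear tube on top. The bar's front face is flat, lies at x = +65 mm in the tray's frame, runs the whole length in y and rises 30 mm above the plate (clips and tube to 41 mm). Origin: centre of the plate's underside; z up; the row runs along its y.
- place0 (a point): The left (+y) of three places outlined in thin dark lines on the plate, open towards the lamp bar (outline 52 mm wide along y, place centres 95 mm apart). The point is on the plate's top surface (8 mm above the work top) where the middle of an oximeter's underside belongs when its far end touches the bar: 30 mm in front of the bar's face. Axes as the tray's.
- place1 (a point): The middle of three places outlined in thin dark lines on the plate, open towards the lamp bar (outline 52 mm wide along y, place centres 95 mm apart). The point is on the plate's top surface (8 mm above the work top) where the middle of an oximeter's underside belongs when its far end touches the bar: 30 mm in front of the bar's face. Axes as the tray's.
- place2 (a point): The right (-y) of three places outlined in thin dark lines on the plate, open towards the lamp bar (outline 52 mm wide along y, place centres 95 mm apart). The point is on the plate's top surface (8 mm above the work top) where the middle of an oximeter's underside belongs when its far end touches the bar: 30 mm in front of the bar's face. Axes as the tray's.
- oximeter0: One of three identical loose fingertip pulse oximeters: white rounded clamshell block, 60 mm long (its x) x 36 mm wide (its y) x 34 mm high, dark screen on top, about 60 g (40 to 85 g). It lies flat on the plate, turned up to 0.4 rad from the tray's x. At the start oximeter0 is nearest the left place, 1 the middle, 2 the right. Origin: centre of its underside.
- oximeter1: One of three identical loose fingertip pulse oximeters: white rounded clamshell block, 60 mm long (its x) x 36 mm wide (its y) x 34 mm high, dark screen on top, about 60 g (40 to 85 g). It lies flat on the plate, turned up to 0.4 rad from the tray's x. At the start oximeter0 is nearest the left place, 1 the middle, 2 the right. Origin: centre of its underside.
- oximeter2: One of three identical loose fingertip pulse oximeters: white rounded clamshell block, 60 mm long (its x) x 36 mm wide (its y) x 34 mm high, dark screen on top, about 60 g (40 to 85 g). It lies flat on the plate, turned up to 0.4 rad from the tray's x. At the start oximeter0 is nearest the left place, 1 the middle, 2 the right. Origin: centre of its underside.
- control: Lamp control, fixed: grey box 110 (its x) x 70 (its y) x 95 mm high, to the left or to the right of the tray. On its +y side is a dark vertical slot with tick marks at the three clicks, and the lever's paddle stands out of it. Origin: centre of the underside.
- paddle_top (a point): The lever ends in a flat black paddle, 36 mm wide (control's x), standing out of the control's +y side from 35 to 96 mm from the control's centre, 8 mm thick with a 3 mm lip at its outer edge; it slides straight up and down only. This point: middle of the paddle's top face, where to press: 70 mm from the control's centre along its +y, 89 mm above the work top when up, 44 mm when at the third click. It moves with the paddle.
- lever (a joint): Travel of the lever downwards, m: 0 = up (off), first click at 0.015, second at 0.030, third and last at 0.045, end stop at 0.046. It springs up by itself from everywhere, the clicks do not hold it; the push needed rises and falls between about 2 and 10 N, stiffest about 4 mm past each position, and 6 to 9 N holds the third; against the end stop it is rigid.
- pump_bottle: Bystander: clear pump bottle, 60 mm across, 127 mm high, on the side of the tray where the control is not. Origin: centre of the underside.
- glove_carton: Bystander: flat cardboard carton 80 x 160 x 60 mm, beyond the tray. Origin: centre of the underside.
- foil_dish: Bystander: open metal dish 80 x 130 x 30 mm, beyond the tray. Origin: centre of the underside.
There are look-alikes about, which are no part of the job. There is more than one size of the control; the job needs the largest.

How it is judged:
By the outcome, as a careful person would: the job done as asked, in the order asked, and still so for the second after the job is handed in, while the arm keeps its last pose, push and grip.
It also fails if it takes over 72 s, if anything falls off the work surface, if the arm or the gripper's body presses on something with over 40 N, if the wrist force passes 120 N, or if a joint passes its speed limit or range.

### The arm

A 6-joint arm with a two-finger parallel gripper is mounted at the origin on the work surface. World frame = base frame: x ahead of the robot, y to its left, z up, the work surface at z = 0. Lengths are in m, angles in rad, forces in N, time in s.
With the tool pointing down it reaches from about 0.275 to 0.85 m from the base axis. Payload 5.2 kg.
Tool frame: the origin (TCP) lies midway between the tips of the shut fingers; the grasp point (between the pads) lies 19 mm behind it; z points along the fingers, y is the direction in which the jaws open and shut (so a half turn about z gives the same grasp; the last joint's range is limited). The gripper opens to 85 mm and grips with 20 to 120 N. Pads are 22 mm wide; open, the fingers measure 114 mm over their backs; the gripper's body (76 mm by 85 mm) begins 54 mm behind the grasp point. The pads swing forward as they close: fully open they stand 13 mm farther back than shut.
Start: joints at [0.915, 0.259, 1.535, -0, 1.348, -0.203], TCP at [0.241, 0.495, 0.231] pointing down, gripper open.
Joint ranges: [-3.14, 3.14], [-0.91, 2.08], [0.19, 2.58], [-1.22, 4.36], [0.22, 2.71], [-3.12, 3.12]. Speed limits (rad/s): [2.57, 2.57, 3.14, 3.14, 3.14, 3.14].

### API

Orientations are given as a unit quaternion [w, x, y, z].
In Python, from station import arm gives the robot as it stands.
- The arm moves only by the tool send_rows, never from a script. Its arguments are lists of equal length, an entry for each row: "slide": the shift along the tool's x, y, z in mm, a list of three; "twist": the turn, a rotation vector about the tool's x, y, z in rad, a list of three. In form: {"slide": [[tx, ty, tz], ...], "twist": [[ax, ay, az], ...]}. A call has 1 to 10 rows; each row shifts and turns the commanded pose from where the row before left it, along the tool's axes as they then stand; what a row does not reach is not made up. A row lasts 1/10 s, in which the tool goes at most 50 mm and 8.59 degrees, less where a joint would pass 70% of its speed; a pose out of reach is approached as far as the arm can. A call with a gripper value outside its range is refused whole. "fingers" is the finger opening in mm, from 0 to 85.4, set as the call begins (left out, the last holds). The fingers move at their own pace and stop on an object; the grip force is fixed at half the most. Time passes only in rows, so rows that do not move let the fingers close. It gives the time, the measured TCP pose, the force and the opening at its end, in the units of the state.
- arm.read_state(): the state, without advancing time (a new reading comes with each control period).
- arm.camera(name): name is "side" or "top" or "wrist"; returns a dict with "color" (420x560x3 uint8, blue, green, red), "z_map" (420x560 float32, m along the optical axis (not along the pixel's ray), 0 where there is no reading), "mtx" (3x3 intrinsics, pixels), "extrinsics" (4x4, takes a point from world to camera coordinates). Camera axes: x right, y up, looking along -z (the intrinsics and any distortion apply to the point x, -y, -z); pixel columns grow to the right and rows downward; lengths in m; the calibration is good to about 2 mm. A picture is of the moment at which its call begins.
- arm.job_done(): hands the job in, once; it reports no verdict.
Trained networks look in a picture, given as the dict that the camera call returned (one of the last four; its "shot" number tells which), for a name from the list of things; names that differ only in an ending like _2 or _b are one class to them, and where a whole thing is asked for, a point or a joint stands for the part that bears it (a point fixed in the world has none). Each returns a list of dicts, best first, with "confidence" (0 to 1); they miss things now and then, are a little off and sometimes report something else, mostly with a low value. They report only what shows in the picture. A call takes as long as a camera call. They do not tell look-alikes from the thing itself.
- arm.recognise(picture, target): "location" ([column, row] in pixels, amid what is visible of it).
The state is a dict: "time_s": time; "qpos": joint angles; "joint_velocities": joint speeds; "joint_torque": joint torques, N m; "ee_pos": TCP position; "tcp_rot": TCP orientation; "contact_force": force on the tool from outside, world axes, zero at the start; "ft_torque": the same for the moment, N m; "opening": opening from 0.0 (shut) to 1.0 (fully open).
Only numpy, scipy, OpenCV 4.12 (cv2) and the standard library are available. Lean on these libraries where they do the work, as an engineer would, in place of code of your own. Each camera call takes 0.05 s, during which the arm holds its last target.

## Working session

There is one attempt and no reset: what is moved stays moved. The work goes in short steps, Python scripts to look and compute and a tool call to move; the robot and the scene stay as the last step left them, time stands still between calls to the robot, and variables do not carry over. Pictures are saved under pics/ and viewed, and the job is handed in when it is done.

Besides the shell and the picture viewer there is one more tool, called after "Emit:" by a JSON object that holds its "fn" and its "kwargs". send_rows: Moves the arm, as the interface text tells. Its arguments: {"type":"object","properties":{"slide":{"type":"array"},"twist":{"type":"array"},"fingers":{"type":"number"}},"required":["slide","twist"]}

```bash
ls; mkdir -p pics; python3 - <<'E'
from station import arm
import cv2,pickle
s=arm.read_state();print({k:s[k] for k in('time_s','ee_pos','tcp_rot','contact_force','opening')})
for n in('top','side','wrist'):
    p=arm.camera(n);cv2.imwrite(f'pics/{n}0.png',p['color']);pickle.dump(p,open(f'{n}0.pkl','wb'))
    print(n,p['mtx'].tolist(),p['extrinsics'].round(3).tolist(),[k for k in p])
E
```

```text
pics
{'time_s': 0.0, 'ee_pos': array([0.24024162, 0.49413887, 0.23045432]), 'tcp_rot': array([-3.96366801e-04,  2.24461522e-01,  9.74482487e-01, -8.65899351e-04]), 'contact_force': array([-0.20287552,  0.42704445, -0.92691524]), 'opening': 0.9986885159774902}
top [[442.6062302098041, 0.0, 284.56389485594366], [0.0, 442.6062302098041, 207.68590262636678], [0.0, 0.0, 1.0]] [[0.029, -0.999, -0.013, -0.059], [0.995, 0.028, 0.092, -0.619], [-0.091, -0.016, 0.996, -1.133], [0.0, 0.0, 0.0, 1.0]] ['color', 'z_map', 'mtx', 'extrinsics', 'shot']
side [[433.57012066258466, 0.0, 274.93139749463165], [0.0, 433.57012066258466, 207.36167482211832], [0.0, 0.0, 1.0]] [[0.903, -0.43, -0.01, -0.573], [0.293, 0.598, 0.746, -0.236], [-0.315, -0.676, 0.666, -1.014], [0.0, 0.0, 0.0, 1.0]] ['color', 'z_map', 'mtx', 'extrinsics', 'shot']
wrist [[378.1246473804394, 0.0, 276.85127207665727], [0.0, 378.1246473804394, 205.71487630568083], [0.0, 0.0, 1.0]] [[0.438, 0.899, -0.001, -0.55], [-0.853, 0.416, -0.316, 0.039], [-0.283, 0.139, 0.949, -0.381], [0.0, 0.0, 0.0, 1.0]] ['color', 'z_map', 'mtx', 'extrinsics', 'shot']
```

View pics/top0.png

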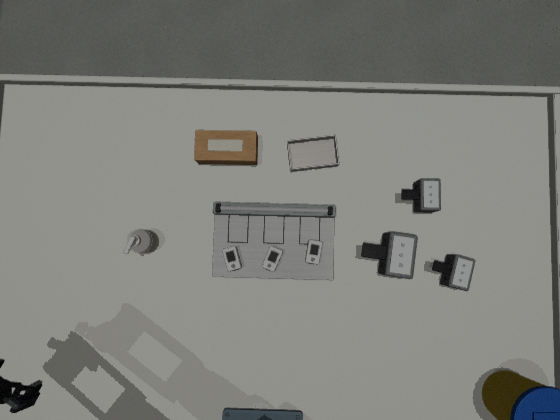

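View pics/side0.png

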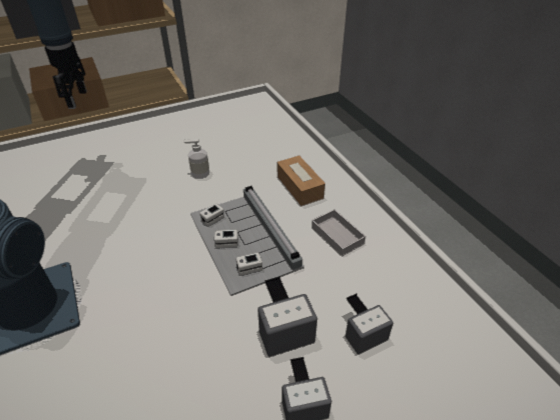

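View pics/wrist0.png

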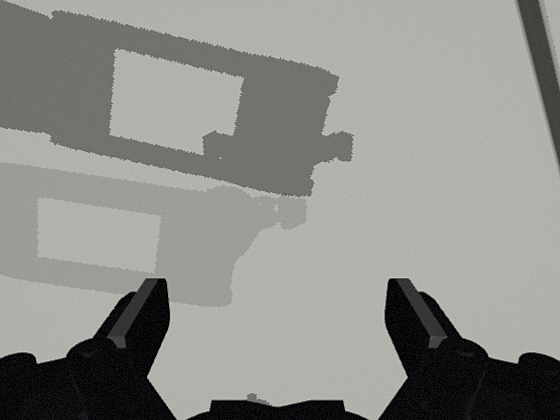

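```bash
cat > h.py <<'E'
import numpy as np,cv2,pickle
from scipy.spatial.transform import Rotation as R
def ray(p,u,v):
    K=p['mtx'];E=p['extrinsics']
    d=np.array([(u-K[0,2])/K[0,0],-(v-K[1,2])/K[1,1],-1.])
    return -E[:3,:3].T@E[:3,3],E[:3,:3].T@d
def atz(p,u,v,z):
    c,d=ray(p,u,v);return c+d*(z-c[2])/d[2]
def proj(p,P):
    q=p['extrinsics'][:3,:3]@np.array(P)+p['extrinsics'][:3,3];K=p['mtx']
    return np.array([K[0,2]+K[0,0]*q[0]/-q[2],K[1,2]+K[1,1]*q[1]/q[2]])
def dep(p,u,v):
    c,d=ray(p,u,v);return c+d*p['z_map'][int(round(v)),int(round(u))]
def cloud(p):
    h,w=p['z_map'].shape;u,v=np.meshgrid(np.arange(w),np.arange(h));K=p['mtx'];z=p['z_map']
    q=np.stack([(u-K[0,2])/K[0,0]*z,-(v-K[1,2])/K[1,1]*z,-z],-1)
    E=p['extrinsics'];return (q-E[:3,3])@E[:3,:3]
E
python3 - <<'E'
from h import *
p=pickle.load(open('top0.pkl','rb'))
c=cv2.resize(p['color'][180:300,200:480],None,fx=2.85,fy=2.85,interpolation=cv2.INTER_CUBIC)
cv2.imwrite('pics/crop0.png',c)
C=cloud(p)
for n,u,v in [('big',400,255),('sm1',430,195),('sm2',462,272),('padL',373,252),('padS1',410,194),('padS2',440,266),('bar',275,209),('ox0',232,255),('ox1',272,257),('ox2',314,250),('bench',275,300),('plate',290,270)]: print(n,dep(p,u,v).round(4))
for n,zz,box in [('big',(.085,.12),(370,225,420,285)),('s1',(.05,.12),(412,175,445,215)),('s2',(.05,.12),(440,250,480,295))]:
    x0,y0,x1,y1=box;Q=C[y0:y1,x0:x1].reshape(-1,3);Q=Q[(Q[:,2]>zz[0])&(Q[:,2]<zz[1])]
    r=cv2.minAreaRect(Q[:,:2].astype(np.float32)*1000);print(n,len(Q),np.percentile(Q[:,2],[5,50,95]).round(3),r)
E
```

```text
big [ 0.5059 -0.3276  0.0957]
sm1 [ 0.6585 -0.4085  0.0701]
sm2 [ 0.4685 -0.4851  0.0761]
padL [ 0.5113 -0.2631  0.0893]
padS1 [ 0.66   -0.3588  0.0682]
padS2 [ 0.4813 -0.4343  0.0665]
bar [ 0.614  -0.0177  0.0497]
ox0 [0.493  0.0892 0.0437]
ox1 [ 0.4909 -0.0137  0.0461]
ox2 [ 0.5118 -0.1209  0.0397]
bench [ 0.3779 -0.0234  0.0031]
plate [ 0.4577 -0.0607  0.0115]
big 1544 [0.089 0.096 0.1  ] ((509.6309814453125, -309.8411865234375), (113.12840270996094, 109.92813110351562), 83.02000427246094)
s1 812 [0.064 0.072 0.076] ((660.9841918945312, -399.0461120605469), (81.85455322265625, 71.89816284179688), 1.8291205167770386)
s2 886 [0.063 0.072 0.076] ((470.9690246582031, -471.9604797363281), (82.78730010986328, 82.21796417236328), 76.98694610595703)
```

View pics/crop0.png

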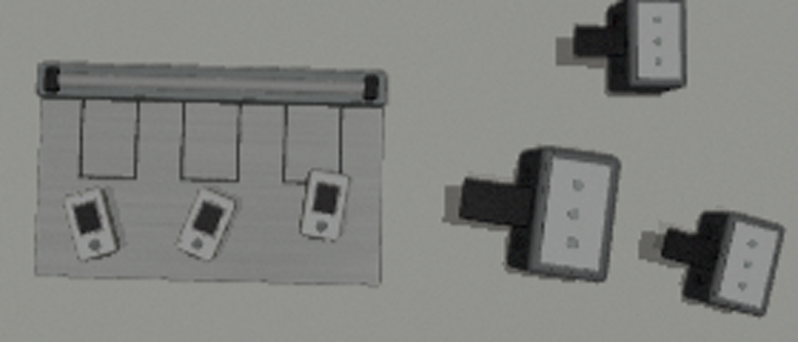

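```bash
cat >> h.py <<'E'
def tool(s):
    q=s['tcp_rot'];return R.from_quat([q[1],q[2],q[3],q[0]]).as_matrix(),np.array(s['ee_pos'])
def delta(s,pos,yaw):
    # desired: tool z down, tool y axis along world (-sin yaw, cos yaw) [jaw axis = y turned by yaw], tool x = -(cos,sin)
    M,t=tool(s);y=np.array([-np.sin(yaw),np.cos(yaw),0]);z=np.array([0,0,-1.]);x=np.cross(y,z)
    D=np.stack([x,y,z],1);
    print('xaxis want',x.round(3))
    print('slide (cur tool axes) mm',(M.T@(np.array(pos)-t)*1000).round(1),'slide(want axes)',(D.T@(np.array(pos)-t)*1000).round(1),'twist',R.from_matrix(M.T@D).as_rotvec().round(4))
E
python3 - <<'E'
from h import *
from station import arm
s=arm.read_state();M,t=tool(s);p=pickle.load(open('wrist0.pkl','rb'))
E=p['extrinsics'];c=-E[:3,:3].T@E[:3,3]
print('cam in tool',M.T@(c-t)*1000,'\n axes in tool',(M.T@E[:3,:3].T).round(3));print(M.round(3))
delta(s,[0.43,-0.02,0.33],0.0)
E
```

```text
cam in tool [  82.53107373    0.47245871 -143.31816262] 
 axes in tool [[-0.001  0.949  0.316]
 [ 1.     0.001 -0.   ]
 [-0.001  0.316 -0.949]]
[[-0.899  0.437 -0.001]
 [ 0.437  0.899 -0.001]
 [ 0.    -0.001 -1.   ]]
xaxis want [-1.  0. -0.]
slide (cur tool axes) mm [-395.5 -379.6  -98.9] slide(want axes) [-189.7 -514.3  -99.3] twist [-0.0013 -0.0006 -0.4528]
```

Emit:
{"fn": "send_rows", "kwargs": {"slide": [[0, 0, 0], [0, 0, 0], [0, 0, 0], [0, 0, 0], [-16, -46, 3], [-16, -46, 3], [-16, -46, 3], [-16, -46, 3], [-16, -46, 3], [-16, -46, 3]], "twist": [[0, 0, -0.1132], [0, 0, -0.1132], [0, 0, -0.1132], [0, 0, -0.1132], [0, 0, 0], [0, 0, 0], [0, 0, 0], [0, 0, 0], [0, 0, 0], [0, 0, 0]]}}

```text
time_s: 1.15
ee_pos: [0.3366, 0.2168, 0.2132]
tcp_rot: [0.0, -0.0, 1.0, -0.0]
contact_force: [1.8, 0.1, -0.1]
opening: 0.998
```

Emit:
{"fn": "send_rows", "kwargs": {"slide": [[-16, -46, 3], [-16, -46, 3], [-16, -46, 3], [-16, -46, 3], [-16, -46, 0], [0, 0, 0]], "twist": [[0, 0, 0], [0, 0, 0], [0, 0, 0], [0, 0, 0], [0, 0, 0], [0, 0, 0]], "fingers": 60}}

```text
time_s: 1.75
ee_pos: [0.4186, -0.0169, 0.2013]
tcp_rot: [0.001, 0.003, 1.0, -0.001]
contact_force: [0.7, 1.2, -0.2]
opening: 0.702
```

```bash
python3 - <<'E'
from h import *
from station import arm
s=arm.read_state();M,t=tool(s);print(s['time_s'],t,M.round(3),s['opening'])
p=arm.camera('wrist');pickle.dump(p,open('w1.pkl','wb'));cv2.imwrite('pics/w1.png',p['color'])
E
```

```text
1.75 [ 0.41860252 -0.0169262   0.20133456] [[-1.     0.007  0.001]
 [ 0.007  1.    -0.002]
 [-0.001 -0.002 -1.   ]] 0.7020487576338442
```

View pics/w1.png

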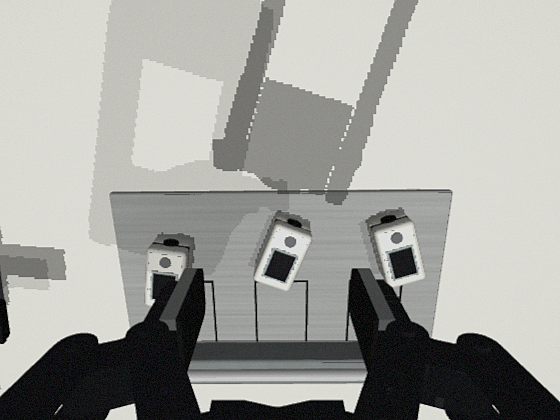

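Emit:
{"fn": "send_rows", "kwargs": {"slide": [[-45, -3, 0], [-45, 0, 0], [-45, 0, 0], [-45, 0, 0], [0, 0, 0], [0, 0, 0]], "twist": [[0, 0, 0], [0, 0, 0], [0, 0, 0], [0, 0, 0], [0, 0, 0], [0, 0, 0]]}}

```text
time_s: 2.4
ee_pos: [0.5961, -0.0127, 0.2]
tcp_rot: [-0.002, -0.001, 1.0, 0.0]
contact_force: [-0.3, 0.6, -0.9]
opening: 0.703
```

```bash
python3 - <<'E'
from h import *
from station import arm
s=arm.read_state();M,t=tool(s);print(s['time_s'],t,M.round(4),s['opening'],s['qpos'])
p=arm.camera('wrist');pickle.dump(p,open('w2.pkl','wb'));cv2.imwrite('pics/w2.png',p['color'])
E
```

```text
2.4 [ 0.59605084 -0.01269946  0.19995091] [[-1.0e+00 -2.0e-03 -3.1e-03]
 [-2.0e-03  1.0e+00  9.0e-04]
 [ 3.1e-03  9.0e-04 -1.0e+00]] 0.702869921608806 [-2.08372758e-01  3.64423814e-01  1.46432646e+00  2.30974346e-04
  1.31604067e+00 -1.78119705e+00]
```

View pics/w2.png

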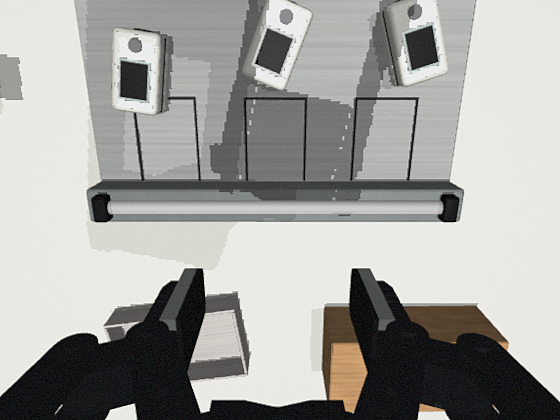

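```bash
cat >> h.py <<'E'
def ortho(p,z,x0,x1,y0,y1,s=2):
    # output: col = (y1-y)*s , row=(x1-x)*s (mm)
    W=[(x0,y0),(x0,y1),(x1,y0),(x1,y1)]
    src=np.float32([proj(p,(x,y,z)) for x,y in W]);dst=np.float32([((y1-y)*1000*s,(x1-x)*1000*s) for x,y in W])
    return cv2.warpPerspective(p['color'],cv2.getPerspectiveTransform(src,dst),(int((y1-y0)*1000*s),int((x1-x0)*1000*s)),flags=cv2.INTER_CUBIC)
E
python3 - <<'E'
from h import *
for n in('w1','w2'):
  p=pickle.load(open(n+'.pkl','rb'))
  for z in (.008,.042):
    o=ortho(p,z,.42,.64,-.20,.17,2)
    for i in range(0,o.shape[1],40): cv2.line(o,(i,0),(i,4 if i%100 else 10),(0,0,255),1)
    for i in range(0,o.shape[0],40): cv2.line(o,(0,i),(4,i),(0,0,255),1)
    cv2.imwrite(f'pics/{n}_{int(z*1000)}.png',o)
E
```

```text
(no output)
```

View pics/w2_8.png

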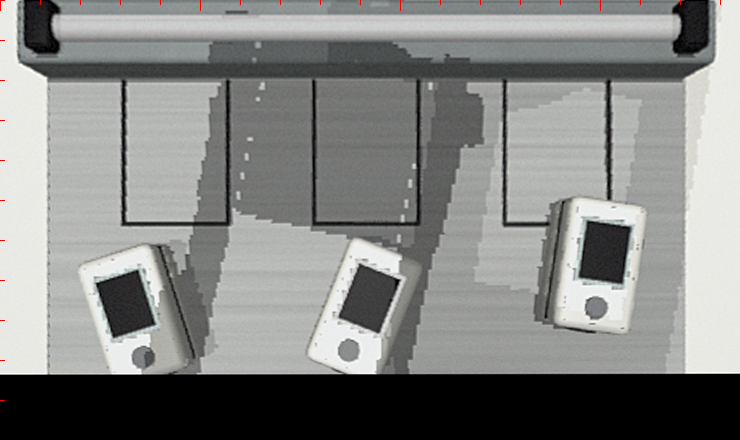

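View pics/w1_42.png

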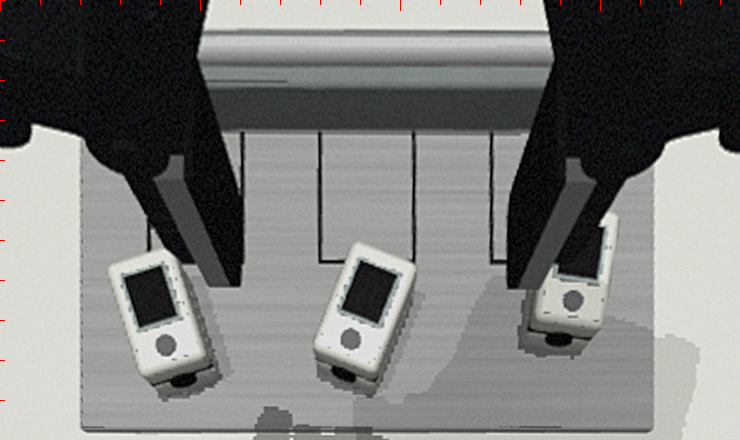

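View pics/w2_42.png

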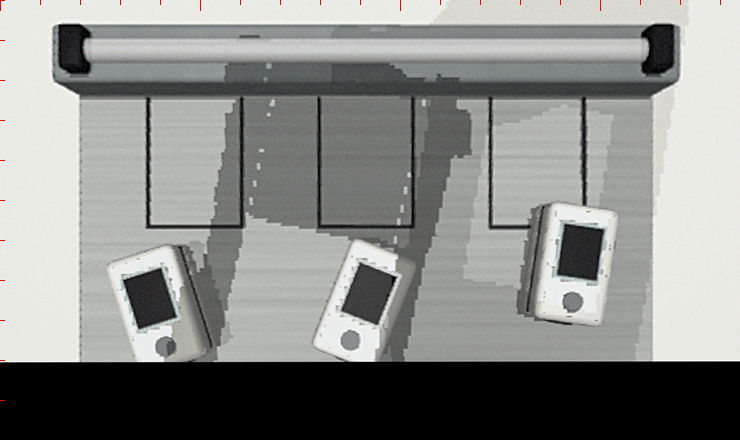

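Emit:
{"fn": "send_rows", "kwargs": {"slide": [[36, 0, 15], [36, 0, 15], [36, 1, 15], [0, 0, 30], [0, 0, 30], [0, 0, 30], [0, 0, 0], [0, 0, 25], [0, 0, 25], [0, 0, 4]], "twist": [[0, 0, 0], [0, 0, 0], [0, 0, 0], [0, 0, 0.129], [0, 0, 0.129], [0, 0, 0.129], [0, 0, 0], [0, 0, 0], [0, 0, 0], [0, 0, 0]], "fingers": 60}}

```text
time_s: 3.45
ee_pos: [0.4868, -0.0128, 0.012]
tcp_rot: [-0.001, 0.191, 0.982, 0.0]
contact_force: [-0.8, -0.1, 0.9]
opening: 0.701
```

Emit:
{"fn": "send_rows", "kwargs": {"slide": [[0, 0, 0], [0, 0, 0]], "twist": [[0, 0, 0], [0, 0, 0]]}}

```text
time_s: 3.65
ee_pos: [0.4895, -0.0135, 0.014]
tcp_rot: [0.001, 0.192, 0.981, -0.0]
contact_force: [-0.0, 0.1, 0.5]
opening: 0.701
```

```bash
python3 - <<'E'
from h import *
from station import arm
s=arm.read_state();M,t=tool(s);print(s['time_s'],t,M.round(3).tolist(),s['contact_force'])
p=arm.camera('wrist');cv2.imwrite('pics/w3.png',p['color'])
p=arm.camera('side');cv2.imwrite('pics/s3.png',cv2.resize(p['color'][150:300,160:320],None,fx=4,fy=4))
E
```

```text
3.65 [ 0.48950646 -0.01349825  0.01402772] [[-0.927, 0.376, 0.002], [0.376, 0.927, -0.001], [-0.002, 0.0, -1.0]] [-0.03176713  0.10059169  0.46728524]
```

View pics/w3.png

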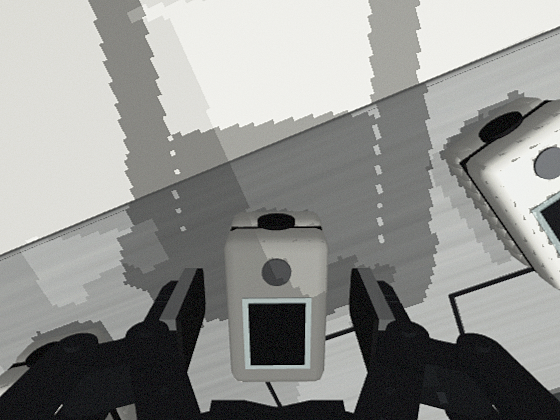

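View pics/s3.png

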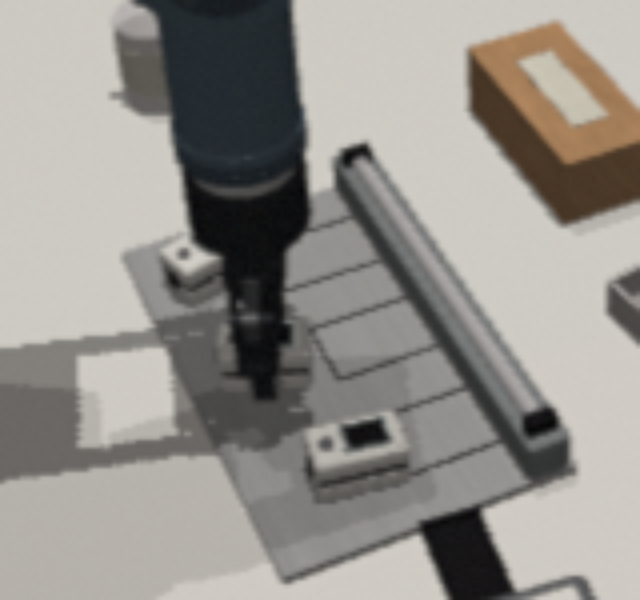

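Emit:
{"fn": "send_rows", "kwargs": {"slide": [[0, 0, 0], [0, 0, 0], [0, 0, 0], [0, 0, 0], [0, 0, 0], [0, 0, 0]], "twist": [[0, 0, 0], [0, 0, 0], [0, 0, 0], [0, 0, 0], [0, 0, 0], [0, 0, 0]], "fingers": 25}}

```text
time_s: 4.35
ee_pos: [0.4893, -0.0135, 0.0133]
tcp_rot: [0.001, 0.192, 0.981, -0.0]
contact_force: [-0.5, -0.0, 8.0]
opening: 0.415
```

Emit:
{"fn": "send_rows", "kwargs": {"slide": [[0, 0, -0.5], [0, 0, 0], [0, 0, 0], [-18, 0, 0], [-20, 0, 0], [-20, 0, 0], [-10, 0, 0], [-5, 0, 0], [0, 0, 0]], "twist": [[0, 0, -0.129], [0, 0, -0.129], [0, 0, -0.129], [0, 0, 0], [0, 0, 0], [0, 0, 0], [0, 0, 0], [0, 0, 0], [0, 0, 0]]}}

```text
time_s: 5.25
ee_pos: [0.5616, -0.0134, 0.0133]
tcp_rot: [-0.0, -0.0, 1.0, -0.0]
contact_force: [-2.1, 0.0, 6.0]
opening: 0.413
```

```bash
python3 - <<'E'
from h import *
from station import arm
s=arm.read_state();M,t=tool(s);print(s['time_s'],t,M.round(3).tolist(),s['contact_force'])
p=arm.camera('wrist');cv2.imwrite('pics/w4.png',p['color'])
E
```

```text
5.25 [ 0.56162539 -0.01343532  0.01332059] [[-1.0, -0.0, -0.0], [-0.0, 1.0, -0.0], [0.0, -0.0, -1.0]] [-2.06175083e+00  8.07646283e-04  5.98800161e+00]
```

View pics/w4.png

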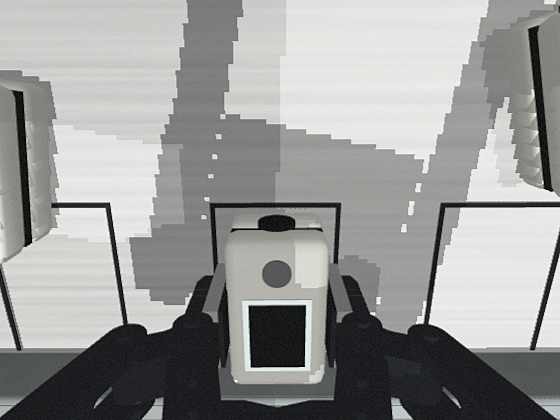

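Emit:
{"fn": "send_rows", "kwargs": {"slide": [[-4, 0, 0], [-2, 0, 0], [-1, 0, 0], [-1, 0, 0], [0, 0, 0]], "twist": [[0, 0, 0], [0, 0, 0], [0, 0, 0], [0, 0, 0], [0, 0, 0]]}}

```text
time_s: 5.8
ee_pos: [0.5682, -0.0133, 0.0133]
tcp_rot: [-0.001, -0.0, 1.0, 0.0]
contact_force: [-4.5, 1.0, 7.5]
opening: 0.409
```

Emit:
{"fn": "send_rows", "kwargs": {"slide": [[-1, 0, 0], [0, 0, 0]], "twist": [[0, 0, 0], [0, 0, 0]]}}

```text
time_s: 6.0
ee_pos: [0.5692, -0.0133, 0.0134]
tcp_rot: [-0.001, -0.0, 1.0, 0.0]
contact_force: [-3.9, 0.3, 6.9]
opening: 0.413
```

Emit:
{"fn": "send_rows", "kwargs": {"slide": [[-1, 0, 0], [0, 0, 0]], "twist": [[0, 0, 0], [0, 0, 0]]}}

```text
time_s: 6.2
ee_pos: [0.5702, -0.0132, 0.0133]
tcp_rot: [-0.001, -0.0, 1.0, 0.0]
contact_force: [-4.6, 0.3, 8.1]
opening: 0.411
```

Emit:
{"fn": "send_rows", "kwargs": {"slide": [[-1, 0, 0], [0, 0, 0]], "twist": [[0, 0, 0], [0, 0, 0]]}}

```text
time_s: 6.4
ee_pos: [0.5713, -0.0133, 0.0133]
tcp_rot: [-0.001, -0.0, 1.0, 0.0]
contact_force: [-5.1, -0.6, 8.3]
opening: 0.409
```

Emit:
{"fn": "send_rows", "kwargs": {"slide": [[-1, 0, 0], [0, 0, 0]], "twist": [[0, 0, 0], [0, 0, 0]]}}

```text
time_s: 6.6
ee_pos: [0.5714, -0.0132, 0.0134]
tcp_rot: [-0.002, -0.0, 1.0, 0.0]
contact_force: [-8.4, 0.2, 10.2]
opening: 0.415
```

Emit:
{"fn": "send_rows", "kwargs": {"slide": [[-1, 0, 0], [0, 0, 0]], "twist": [[0, 0, 0], [0, 0, 0]]}}

```text
time_s: 6.8
ee_pos: [0.5714, -0.0132, 0.0134]
tcp_rot: [-0.003, -0.0, 1.0, 0.0]
contact_force: [-11.1, -0.6, 14.0]
opening: 0.412
```

Emit:
{"fn": "send_rows", "kwargs": {"slide": [[1, 0, 0], [0, 0, 0], [0, 0, 0], [0, 0, 0]], "twist": [[0, 0, 0], [0, 0, 0], [0, 0, 0], [0, 0, 0]], "fingers": 58}}

```text
time_s: 7.2
ee_pos: [0.5737, -0.0134, 0.0127]
tcp_rot: [0.0, -0.0, 1.0, 0.0]
contact_force: [0.7, -0.4, 1.0]
opening: 0.679
```

Emit:
{"fn": "send_rows", "kwargs": {"slide": [[0, 0, -8], [0, 0, -30], [0, 0, -40], [0, 0, -20], [0, 0, 0]], "twist": [[0, 0, 0], [0, 0, 0], [0, 0, 0], [0, 0, 0], [0, 0, 0]]}}

```text
time_s: 7.7
ee_pos: [0.5763, -0.0139, 0.1151]
tcp_rot: [0.004, -0.0, 1.0, -0.001]
contact_force: [1.1, 0.2, 0.6]
opening: 0.681
```

```bash
python3 - <<'E'
from h import *
from station import arm
s=arm.read_state();M,t=tool(s);print(s['time_s'],t,M.round(3).tolist(),s['contact_force'])
p=arm.camera('wrist');cv2.imwrite('pics/w5.png',p['color']);pickle.dump(p,open('w5.pkl','wb'))
E
```

```text
7.7 [ 0.57627114 -0.01389022  0.11505158] [[-1.0, -0.0, 0.008], [-0.0, 1.0, -0.002], [-0.008, -0.002, -1.0]] [1.09963243 0.19013836 0.6481356 ]
```

View pics/w5.png

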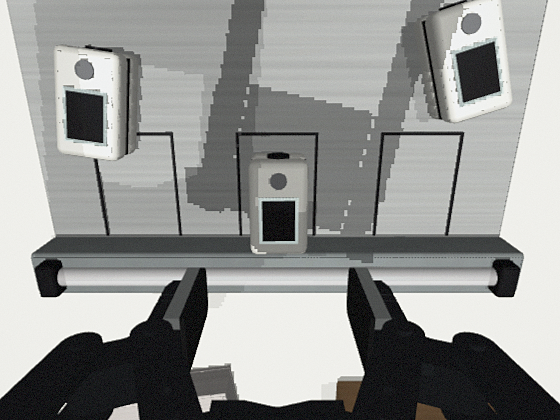

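Emit:
{"fn": "send_rows", "kwargs": {"slide": [[22, -35, 0], [22, -35, 0], [22, -34, 0], [0, 0, 25], [0, 0, 25], [0, 0, 0], [0, 0, 25], [0, 0, 25], [0, 0, 1], [0, 0, 0]], "twist": [[0, 0, 0], [0, 0, 0], [0, 0, 0], [0, 0, 0.089], [0, 0, 0.089], [0, 0, 0], [0, 0, 0], [0, 0, 0], [0, 0, 0], [0, 0, 0]], "fingers": 60}}

```text
time_s: 8.75
ee_pos: [0.5074, -0.117, 0.0099]
tcp_rot: [-0.001, 0.088, 0.996, 0.0]
contact_force: [0.5, 0.7, 0.5]
opening: 0.703
```

```bash
python3 - <<'E'
from h import *
from station import arm
s=arm.read_state();M,t=tool(s);print(s['time_s'],t,M.round(3).tolist(),s['contact_force'])
p=arm.camera('wrist');cv2.imwrite('pics/w6.png',p['color'])
E
```

```text
8.75 [ 0.50738494 -0.11699815  0.00988406] [[-0.985, 0.175, -0.001], [0.175, 0.985, 0.001], [0.001, 0.0, -1.0]] [0.47819161 0.67158419 0.45345409]
```

View pics/w6.png

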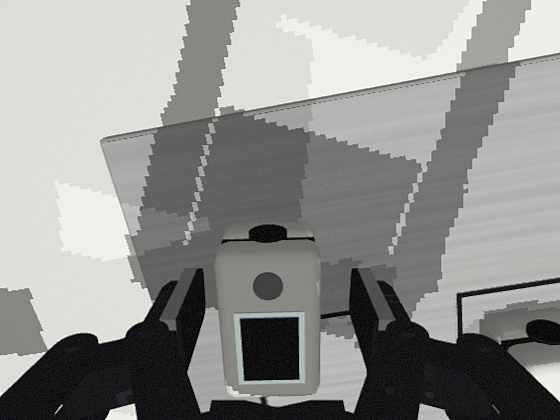

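Emit:
{"fn": "send_rows", "kwargs": {"slide": [[0, -3, -2.5], [0, 0, 0], [0, 0, 0], [0, 0, 0], [0, 0, 0], [0, 0, 0], [0, 0, 0]], "twist": [[0, 0, 0], [0, 0, 0], [0, 0, 0], [0, 0, 0], [0, 0, 0], [0, 0, 0], [0, 0, 0]], "fingers": 25}}

```text
time_s: 9.5
ee_pos: [0.5085, -0.1212, 0.0143]
tcp_rot: [0.002, 0.089, 0.996, -0.001]
contact_force: [-0.8, -0.4, 7.2]
opening: 0.411
```

Emit:
{"fn": "send_rows", "kwargs": {"slide": [[0, 0, -0.5], [0, 0, 0], [-15, 4, 0], [-15, 4, 0], [-15, 4, 0], [-7, 0.5, 0], [-3, 0, 0], [0, 0, 0], [0, 0, 0]], "twist": [[0, 0, -0.089], [0, 0, -0.089], [0, 0, 0], [0, 0, 0], [0, 0, 0], [0, 0, 0], [0, 0, 0], [0, 0, 0], [0, 0, 0]]}}

```text
time_s: 10.4
ee_pos: [0.5621, -0.108, 0.0143]
tcp_rot: [0.0, -0.0, 1.0, -0.0]
contact_force: [-3.1, 1.4, 7.7]
opening: 0.408
```

```bash
python3 - <<'E'
from h import *
from station import arm
s=arm.read_state();M,t=tool(s);print(s['time_s'],t,M.round(3).tolist(),s['contact_force'])
p=arm.camera('wrist');cv2.imwrite('pics/w7.png',p['color'])
E
```

```text
10.4 [ 0.5620637  -0.10800934  0.0142726 ] [[-1.0, -0.001, 0.001], [-0.001, 1.0, -0.0], [-0.001, -0.0, -1.0]] [-3.1063248   1.39780639  7.68545002]
```

View pics/w7.png

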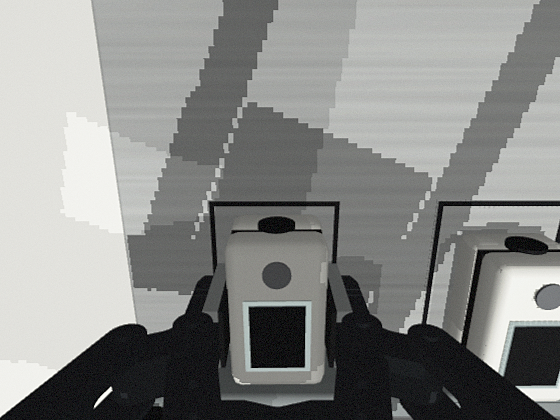

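Emit:
{"fn": "send_rows", "kwargs": {"slide": [[-4, -0.5, 0], [-2, 0, 0], [-1, 0, 0], [-1, 0, 0], [0, 0, 0]], "twist": [[0, 0, 0], [0, 0, 0], [0, 0, 0], [0, 0, 0], [0, 0, 0]]}}

```text
time_s: 10.95
ee_pos: [0.5693, -0.1086, 0.0143]
tcp_rot: [-0.0, -0.0, 1.0, -0.0]
contact_force: [-5.7, 0.1, 10.1]
opening: 0.412
```

Emit:
{"fn": "send_rows", "kwargs": {"slide": [[-1, 0, 0], [0, 0, 0]], "twist": [[0, 0, 0], [0, 0, 0]]}}

```text
time_s: 11.15
ee_pos: [0.5703, -0.1086, 0.0143]
tcp_rot: [-0.0, -0.0, 1.0, -0.0]
contact_force: [-6.8, 0.1, 9.6]
opening: 0.406
```

Emit:
{"fn": "send_rows", "kwargs": {"slide": [[-1, 0, 0], [0, 0, 0]], "twist": [[0, 0, 0], [0, 0, 0]]}}

```text
time_s: 11.35
ee_pos: [0.5705, -0.1086, 0.0143]
tcp_rot: [-0.001, -0.0, 1.0, -0.0]
contact_force: [-8.5, -0.2, 11.1]
opening: 0.414
```

Emit:
{"fn": "send_rows", "kwargs": {"slide": [[-1, 0, 0], [0, 0, 0]], "twist": [[0, 0, 0], [0, 0, 0]]}}

```text
time_s: 11.55
ee_pos: [0.5705, -0.1086, 0.0143]
tcp_rot: [-0.002, -0.0, 1.0, -0.0]
contact_force: [-11.3, -1.3, 14.9]
opening: 0.413
```

Contact with the bar at x=0.5705. Release and rise.

Emit:
{"fn": "send_rows", "kwargs": {"slide": [[1, 0, 0], [0, 0, 0], [0, 0, 0], [0, 0, 0]], "twist": [[0, 0, 0], [0, 0, 0], [0, 0, 0], [0, 0, 0]], "fingers": 58}}

```text
time_s: 11.95
ee_pos: [0.5723, -0.1084, 0.0128]
tcp_rot: [0.0, -0.0, 1.0, -0.0]
contact_force: [-0.5, 0.4, -0.2]
opening: 0.68
```

Emit:
{"fn": "send_rows", "kwargs": {"slide": [[0, 0, -8], [0, 0, -30], [0, 0, -40], [0, 0, -20], [0, 0, 0]], "twist": [[0, 0, 0], [0, 0, 0], [0, 0, 0], [0, 0, 0], [0, 0, 0]]}}

```text
time_s: 12.45
ee_pos: [0.5746, -0.1092, 0.1151]
tcp_rot: [0.004, -0.0, 1.0, -0.001]
contact_force: [-0.1, -0.0, -0.5]
opening: 0.681
```

Emit:
{"fn": "send_rows", "kwargs": {"slide": [[18, 40, 0], [18, 40, 0], [18, 40, 0], [18, 40, 0], [18, 39.5, 0], [0, 0, 15], [0, 0, 15], [0, 0, 15], [0, 0, 0], [0, 0, 0]], "twist": [[0, 0, 0], [0, 0, 0], [0, 0, 0], [0, 0, 0], [0, 0, 0], [0, 0, -0.105], [0, 0, -0.105], [0, 0, -0.105], [0, 0, 0], [0, 0, 0]], "fingers": 60}}

```text
time_s: 13.45
ee_pos: [0.4815, 0.0912, 0.0654]
tcp_rot: [-0.001, -0.155, 0.988, 0.0]
contact_force: [0.1, 0.6, -0.4]
opening: 0.704
```

```bash
python3 - <<'E'
from h import *
from station import arm
s=arm.read_state();M,t=tool(s);print(s['time_s'],t,M.round(3).tolist(),s['contact_force'])
p=arm.camera('wrist');cv2.imwrite('pics/w8.png',p['color'])
E
```

```text
13.45 [0.48150521 0.09115257 0.06536039] [[-0.952, -0.307, -0.002], [-0.307, 0.952, 0.0], [0.002, 0.001, -1.0]] [ 0.1336742   0.63209076 -0.41393418]
```

View pics/w8.png

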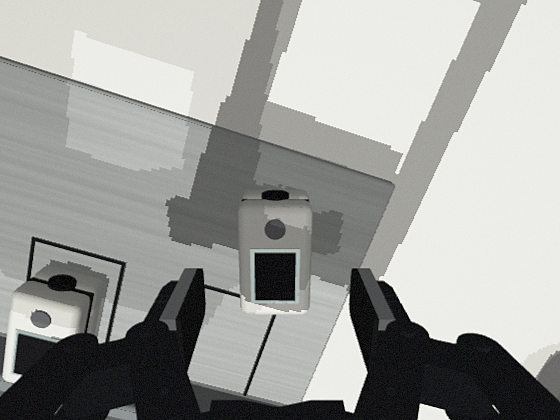

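Emit:
{"fn": "send_rows", "kwargs": {"slide": [[0, 0, 25], [0, 0, 22], [0, 0, 4], [0, 0, 0], [0, 0, 0]], "twist": [[0, 0, 0], [0, 0, 0], [0, 0, 0], [0, 0, 0], [0, 0, 0]]}}

```text
time_s: 14.0
ee_pos: [0.483, 0.091, 0.0159]
tcp_rot: [0.001, -0.156, 0.988, -0.0]
contact_force: [-0.2, 0.1, 0.4]
opening: 0.701
```

Emit:
{"fn": "send_rows", "kwargs": {"slide": [[0, 0, 0], [0, 0, 0], [0, 0, 0], [0, 0, 0], [0, 0, 0], [0, 0, 0]], "twist": [[0, 0, 0], [0, 0, 0], [0, 0, 0], [0, 0, 0], [0, 0, 0], [0, 0, 0]], "fingers": 25}}

```text
time_s: 14.6
ee_pos: [0.4831, 0.0911, 0.016]
tcp_rot: [0.001, -0.157, 0.988, -0.0]
contact_force: [0.3, 0.5, 6.3]
opening: 0.411
```

Emit:
{"fn": "send_rows", "kwargs": {"slide": [[0, 0, 0], [0, 0, 0], [0, 0, 0], [-20, -3, 0], [-20, -3, 0], [-20, -3, 0], [-10, 0, 0], [-5, 0, 0], [-3, 0, 0], [0, 0, 0]], "twist": [[0, 0, 0.105], [0, 0, 0.105], [0, 0, 0.105], [0, 0, 0], [0, 0, 0], [0, 0, 0], [0, 0, 0], [0, 0, 0], [0, 0, 0], [0, 0, 0]]}}

```text
time_s: 15.6
ee_pos: [0.5593, 0.0823, 0.0161]
tcp_rot: [-0.001, -0.0, 1.0, -0.0]
contact_force: [-6.7, -0.9, 11.5]
opening: 0.408
```

```bash
python3 - <<'E'
from h import *
from station import arm
s=arm.read_state();M,t=tool(s);print(s['time_s'],t,M.round(3).tolist(),s['contact_force'])
p=arm.camera('wrist');cv2.imwrite('pics/w9.png',p['color'])
E
```

```text
15.6 [0.55927497 0.08225355 0.01606373] [[-1.0, -0.0, -0.001], [-0.0, 1.0, -0.0], [0.001, -0.0, -1.0]] [-6.73112328 -0.9481652  11.48328075]
```

View pics/w9.png

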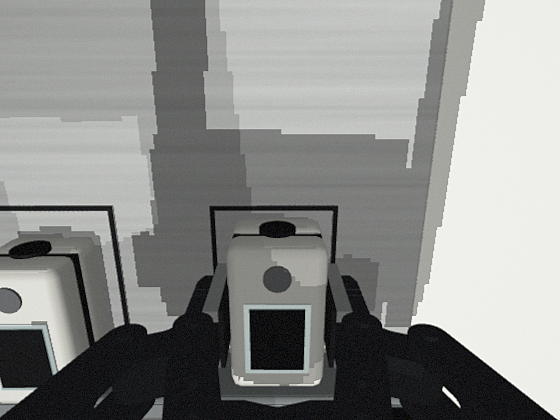

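Emit:
{"fn": "send_rows", "kwargs": {"slide": [[-4, -0.7, -0.5], [-3, 0, 0], [-1, 0, 0], [-1, 0, 0], [0, 0, 0]], "twist": [[0, 0, 0], [0, 0, 0], [0, 0, 0], [0, 0, 0], [0, 0, 0]]}}

```text
time_s: 16.15
ee_pos: [0.5678, 0.0816, 0.0161]
tcp_rot: [-0.001, -0.0, 1.0, -0.0]
contact_force: [-6.7, -0.1, 10.1]
opening: 0.406
```

Emit:
{"fn": "send_rows", "kwargs": {"slide": [[-1, 0, 0], [0, 0, 0]], "twist": [[0, 0, 0], [0, 0, 0]]}}

```text
time_s: 16.35
ee_pos: [0.5678, 0.0815, 0.0161]
tcp_rot: [-0.002, -0.0, 1.0, -0.0]
contact_force: [-9.2, -0.5, 14.0]
opening: 0.41
```

Emit:
{"fn": "send_rows", "kwargs": {"slide": [[-1, 0, 0], [0, 0, 0]], "twist": [[0, 0, 0], [0, 0, 0]]}}

```text
time_s: 16.55
ee_pos: [0.5678, 0.0815, 0.0161]
tcp_rot: [-0.003, -0.0, 1.0, -0.0]
contact_force: [-12.9, -1.1, 15.4]
opening: 0.407
```

Emit:
{"fn": "send_rows", "kwargs": {"slide": [[-1, 0, 0], [0, 0, 0]], "twist": [[0, 0, 0], [0, 0, 0]]}}

```text
time_s: 16.75
ee_pos: [0.5678, 0.0816, 0.0161]
tcp_rot: [-0.004, -0.0, 1.0, -0.0]
contact_force: [-15.7, -0.9, 18.9]
opening: 0.412
```

Emit:
{"fn": "send_rows", "kwargs": {"slide": [[2, 0, 0], [0, 0, 0], [0, 0, 0], [0, 0, 0]], "twist": [[0, 0, 0], [0, 0, 0], [0, 0, 0], [0, 0, 0]], "fingers": 58}}

```text
time_s: 17.15
ee_pos: [0.5705, 0.0814, 0.0152]
tcp_rot: [0.0, 0.0, 1.0, -0.0]
contact_force: [0.0, -0.5, -0.3]
opening: 0.676
```

Emit:
{"fn": "send_rows", "kwargs": {"slide": [[0, 0, -8], [0, 0, -30], [0, 0, -45], [-13, -34, -35], [-15, -34, -35], [-15, -30, -30], [0, 0, 0], [0, 0, 0]], "twist": [[0, 0, 0], [0, 0, 0], [0, 0, 0], [0, 0, 0], [0, 0, 0], [0, 0, 0], [0, 0, 0], [0, 0, 0]]}}

```text
time_s: 17.95
ee_pos: [0.6131, -0.0163, 0.1982]
tcp_rot: [0.001, 0.001, 1.0, -0.0]
contact_force: [-1.0, 0.5, -1.4]
opening: 0.677
```

```bash
python3 - <<'E'
from h import *
from station import arm
s=arm.read_state();M,t=tool(s);print(s['time_s'],t,M.round(3).tolist(),s['contact_force'])
p=arm.camera('wrist');cv2.imwrite('pics/w10.png',p['color']);pickle.dump(p,open('w10.pkl','wb'))
o=ortho(p,.008,.50,.62,-.17,.14,2);o2=ortho(p,.042,.50,.62,-.17,.14,2)
cv2.imwrite('pics/w10o.png',np.vstack([o,o2]))
E
```

```text
17.95 [ 0.61307622 -0.01627883  0.1981587 ] [[-1.0, 0.002, 0.002], [0.002, 1.0, -0.0], [-0.002, -0.0, -1.0]] [-0.98049803  0.52132023 -1.40674565]
```

View pics/w10.png

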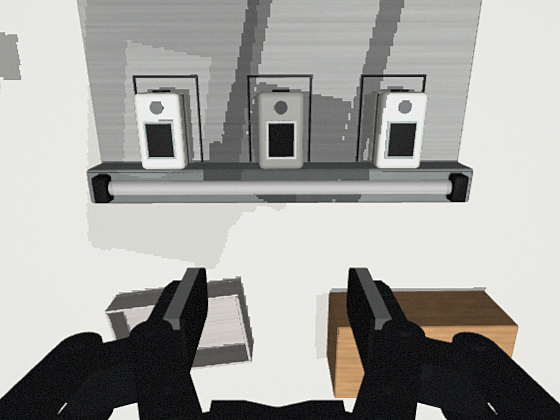

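View pics/w10o.png

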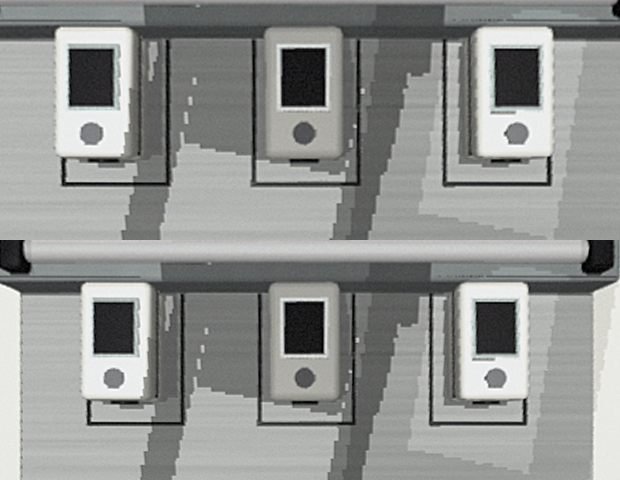

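Emit:
{"fn": "send_rows", "kwargs": {"slide": [[0, -45, -4], [0, -45, -4], [0, -45, -4], [0, -45, -4], [5, -45, -4], [5, -45, -4], [0, 0, 0], [0, 0, 0]], "twist": [[0, 0, 0], [0, 0, 0], [0, 0, 0], [0, 0, 0], [0, 0, 0], [0, 0, 0], [0, 0, 0], [0, 0, 0]], "fingers": 0}}

```text
time_s: 18.8
ee_pos: [0.6018, -0.2849, 0.2193]
tcp_rot: [-0.001, 0.001, 1.0, 0.001]
contact_force: [-0.4, 0.2, 0.0]
opening: 0.001
```

```bash
python3 - <<'E'
from h import *
from station import arm
s=arm.read_state();M,t=tool(s);print(s['time_s'],t,M.round(3).tolist(),s['contact_force'],s['opening'])
p=arm.camera('wrist');cv2.imwrite('pics/w11.png',p['color']);pickle.dump(p,open('w11.pkl','wb'))
o=ortho(p,.089,.40,.60,-.42,-.18,3)
cv2.imwrite('pics/w11o.png',o)
E
```

```text
18.8 [ 0.60177471 -0.2849238   0.21931569] [[-1.0, 0.001, -0.003], [0.001, 1.0, 0.003], [0.003, 0.003, -1.0]] [-0.38465325  0.23560205  0.03117601] 0.0010633048538245297
```

View pics/w11.png

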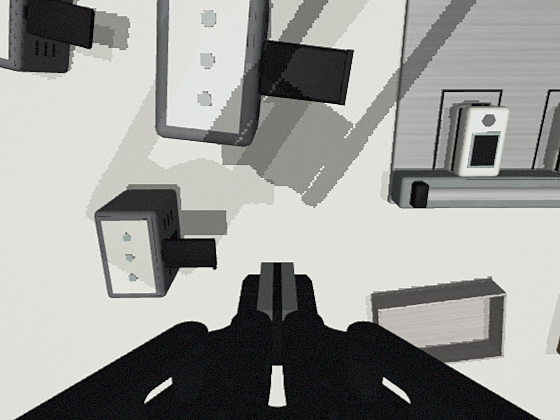

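View pics/w11o.png

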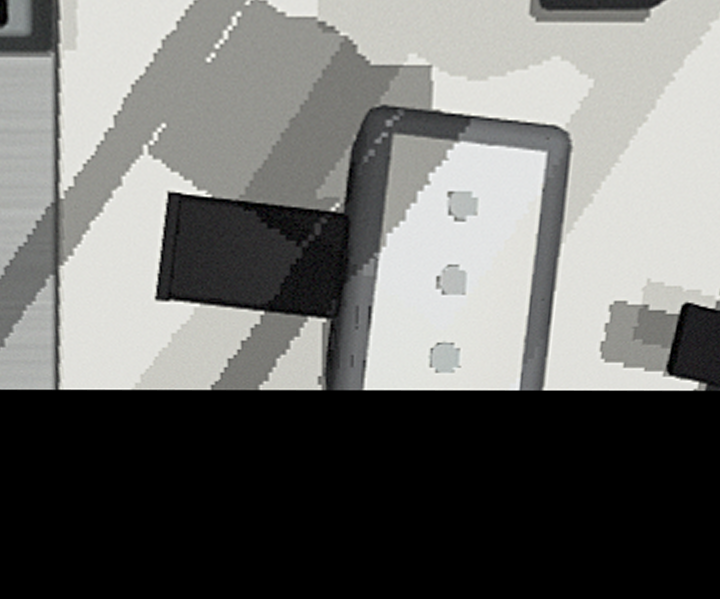

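Emit:
{"fn": "send_rows", "kwargs": {"slide": [[30, 8, 0], [30, 8, 0], [27, 9, 0], [0, 0, 5], [0, 0, 5], [0, 0, 10], [0, 0, 10], [0, 0, 10], [0, 0, 10], [0, 0, 10]], "twist": [[0, 0, 0], [0, 0, 0], [0, 0, 0], [0, 0, 0.14], [0, 0, 0.14], [0, 0, 0.14], [0, 0, 0.14], [0, 0, 0.14], [0, 0, 0.14], [0, 0, 0.14]]}}

```text
time_s: 19.85
ee_pos: [0.5157, -0.2576, 0.1604]
tcp_rot: [-0.001, 0.472, 0.882, 0.0]
contact_force: [-0.2, -0.5, -0.8]
opening: -0.003
```

Emit:
{"fn": "send_rows", "kwargs": {"slide": [[0, 0, 10], [0, 0, 10], [0, 0, 10], [0, 0, 0], [0, 0, 0], [0, 0, 0], [0, 0, 0]], "twist": [[0, 0, 0.14], [0, 0, 0.14], [0, 0, 0.14], [0, 0, 0.14], [0, 0, 0.137], [0, 0, 0], [0, 0, 0]]}}

```text
time_s: 20.55
ee_pos: [0.5158, -0.2587, 0.131]
tcp_rot: [-0.0, 0.742, 0.671, 0.0]
contact_force: [-0.2, 0.2, -0.4]
opening: 0.003
```

```bash
python3 - <<'E'
from h import *
from station import arm
s=arm.read_state();M,t=tool(s);print(s['time_s'],t,M.round(3).tolist(),s['contact_force'],s['opening'],s['qpos'])
delta(s,[.5152,-.2602,.095],-1.677)
p=arm.camera('wrist');cv2.imwrite('pics/w12.png',p['color']);pickle.dump(p,open('w12.pkl','wb'))
print('pt',proj(p,(.5152,-.2602,.089)),'tcp',proj(p,t))
p=arm.camera('top');cv2.imwrite('pics/t12.png',cv2.resize(p['color'][170:310,200:460],None,fx=3,fy=3))
E
```

```text
20.55 [ 0.51578816 -0.25868612  0.13104138] [[0.1, 0.995, -0.0], [0.995, -0.1, 0.001], [0.001, -0.001, -1.0]] [-0.15391823  0.19736077 -0.40585795] 0.0034461335367565885 [-6.58244801e-01  3.90588853e-01  1.60564385e+00  2.62245990e-04
  1.14616131e+00 -5.58010885e-01]
xaxis want [0.106 0.994 0.   ]
slide (cur tool axes) mm [-1.6 -0.4 36. ] slide(want axes) [-1.6 -0.4 36. ] twist [-0.0006 -0.0006  0.0059]
pt [278.00995483 245.06665955] tcp [279.20293169 282.29994006]
```

View pics/w12.png

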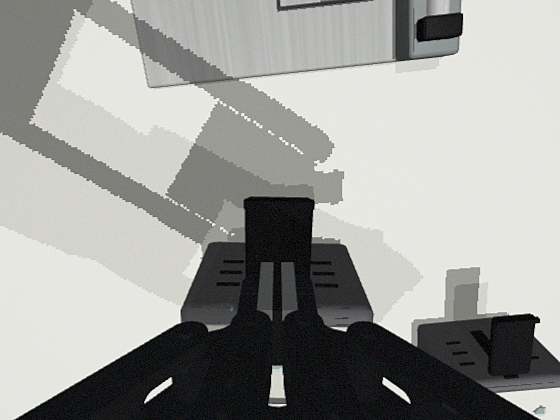

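View pics/t12.png

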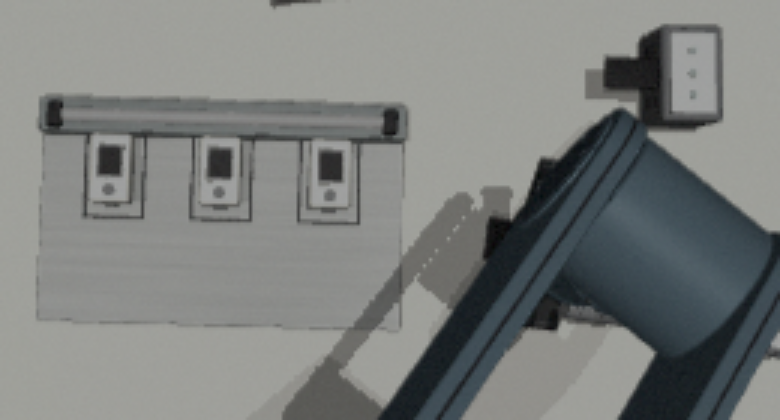

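Emit:
{"fn": "send_rows", "kwargs": {"slide": [[0, 0, 20], [0, 0, 13], [0, 0, 3], [0, 0, 0]], "twist": [[0, 0, 0], [0, 0, 0], [0, 0, 0], [0, 0, 0]]}}

```text
time_s: 21.05
ee_pos: [0.5152, -0.2602, 0.0945]
tcp_rot: [-0.001, 0.743, 0.669, -0.0]
contact_force: [0.1, -0.3, -0.3]
opening: 0.0
```

Emit:
{"fn": "send_rows", "kwargs": {"slide": [[0, 0, 4], [0, 0, 4], [0, 0, 4], [0, 0, 0]], "twist": [[0, 0, 0], [0, 0, 0], [0, 0, 0], [0, 0, 0]]}}

```text
time_s: 21.45
ee_pos: [0.5162, -0.261, 0.0839]
tcp_rot: [0.001, 0.744, 0.669, 0.0]
contact_force: [-0.4, 1.0, 6.5]
opening: -0.003
```

Emit:
{"fn": "send_rows", "kwargs": {"slide": [[0, 0, 5], [0, 0, 5], [0, 0, 4], [0, 0, 0]], "twist": [[0, 0, 0], [0, 0, 0], [0, 0, 0], [0, 0, 0]]}}

```text
time_s: 21.85
ee_pos: [0.5162, -0.261, 0.0696]
tcp_rot: [0.001, 0.744, 0.669, 0.0]
contact_force: [-0.7, 0.8, 8.3]
opening: 0.0
```

Emit:
{"fn": "send_rows", "kwargs": {"slide": [[0, 0, 5], [0, 0, 5], [0, 0, 5], [0, 0, 4], [0, 0, 0]], "twist": [[0, 0, 0], [0, 0, 0], [0, 0, 0], [0, 0, 0], [0, 0, 0]]}}

```text
time_s: 22.35
ee_pos: [0.5162, -0.261, 0.0505]
tcp_rot: [0.001, 0.744, 0.669, 0.0]
contact_force: [0.1, -0.1, 7.1]
opening: 0.003
```

Emit:
{"fn": "send_rows", "kwargs": {"slide": [[0, 0, 2], [0, 0, 2], [0, 0, 0]], "twist": [[0, 0, 0], [0, 0, 0], [0, 0, 0]]}}

```text
time_s: 22.65
ee_pos: [0.5162, -0.261, 0.0466]
tcp_rot: [0.001, 0.744, 0.669, 0.0]
contact_force: [-0.4, 0.5, 5.2]
opening: -0.002
```

Emit:
{"fn": "send_rows", "kwargs": {"slide": [[0, 0, 1], [0, 0, 0]], "twist": [[0, 0, 0], [0, 0, 0]]}}

```text
time_s: 22.85
ee_pos: [0.5162, -0.261, 0.0458]
tcp_rot: [0.001, 0.744, 0.669, 0.0]
contact_force: [-0.9, 0.1, 5.8]
opening: -0.0
```

Emit:
{"fn": "send_rows", "kwargs": {"slide": [[0, 0, 0.5], [0, 0, 0]], "twist": [[0, 0, 0], [0, 0, 0]]}}

```text
time_s: 23.05
ee_pos: [0.5162, -0.261, 0.0454]
tcp_rot: [0.001, 0.744, 0.669, 0.0]
contact_force: [-1.0, 0.1, 5.7]
opening: -0.001
```

Emit:
{"fn": "send_rows", "kwargs": {"slide": [[0, 0, 0.5], [0, 0, 0]], "twist": [[0, 0, 0], [0, 0, 0]]}}

```text
time_s: 23.25
ee_pos: [0.5162, -0.261, 0.045]
tcp_rot: [0.001, 0.744, 0.669, 0.0]
contact_force: [-0.3, 0.3, 7.6]
opening: 0.002
```

Emit:
{"fn": "send_rows", "kwargs": {"slide": [[0, 0, 0.5], [0, 0, 0]], "twist": [[0, 0, 0], [0, 0, 0]]}}

```text
time_s: 23.45
ee_pos: [0.5162, -0.261, 0.0445]
tcp_rot: [0.001, 0.744, 0.669, 0.0]
contact_force: [-0.9, 1.5, 8.1]
opening: 0.0
```

Emit:
{"fn": "send_rows", "kwargs": {"slide": [[0, 0, 0.5], [0, 0, 0]], "twist": [[0, 0, 0], [0, 0, 0]]}}

```text
time_s: 23.65
ee_pos: [0.5162, -0.261, 0.0441]
tcp_rot: [0.001, 0.744, 0.669, 0.0]
contact_force: [-1.0, 1.2, 7.6]
opening: -0.002
```

Emit:
{"fn": "send_rows", "kwargs": {"slide": [[0, 0, 0.5], [0, 0, 0]], "twist": [[0, 0, 0], [0, 0, 0]]}}

```text
time_s: 23.85
ee_pos: [0.5162, -0.261, 0.0437]
tcp_rot: [0.001, 0.744, 0.669, 0.0]
contact_force: [-1.5, 0.6, 8.4]
opening: -0.001
```

Emit:
{"fn": "send_rows", "kwargs": {"slide": [[0, 0, 0.5], [0, 0, 0]], "twist": [[0, 0, 0], [0, 0, 0]]}}

```text
time_s: 24.05
ee_pos: [0.5162, -0.261, 0.0432]
tcp_rot: [0.001, 0.744, 0.669, 0.0]
contact_force: [-1.1, 1.5, 8.6]
opening: 0.0
```

Emit:
{"fn": "send_rows", "kwargs": {"slide": [[0, 0, 0.5], [0, 0, 0]], "twist": [[0, 0, 0], [0, 0, 0]]}}

```text
time_s: 24.25
ee_pos: [0.5162, -0.261, 0.0429]
tcp_rot: [0.001, 0.744, 0.669, 0.0]
contact_force: [-1.7, 0.8, 11.2]
opening: -0.001
```

Emit:
{"fn": "send_rows", "kwargs": {"slide": [[0, 0, 0.5], [0, 0, 0], [0, 0, 0]], "twist": [[0, 0, 0], [0, 0, 0], [0, 0, 0]]}}

```text
time_s: 24.55
ee_pos: [0.5163, -0.261, 0.0429]
tcp_rot: [0.001, 0.744, 0.669, 0.0]
contact_force: [-3.0, 1.4, 13.8]
opening: 0.004
```

```bash
python3 - <<'E'
from h import *
from station import arm
s=arm.read_state();M,t=tool(s);print(s['time_s'],t,s['contact_force'],s['opening'])
p=arm.camera('top');cv2.imwrite('pics/t13.png',cv2.resize(p['color'][110:310,120:460],None,fx=2.3,fy=2.3))
p=arm.camera('side');cv2.imwrite('pics/s13.png',cv2.resize(p['color'][130:380,150:420],None,fx=2.4,fy=2.4))
p=arm.camera('wrist');cv2.imwrite('pics/w13.png',p['color']);print(arm.read_state()['contact_force'])
E
```

```text
24.55 [ 0.51627448 -0.26101322  0.04287583] [-3.03809484  1.36070034 13.76150545] 0.0038325299457811182
[-2.54588676  1.72128779 13.05170095]
```

View pics/t13.png

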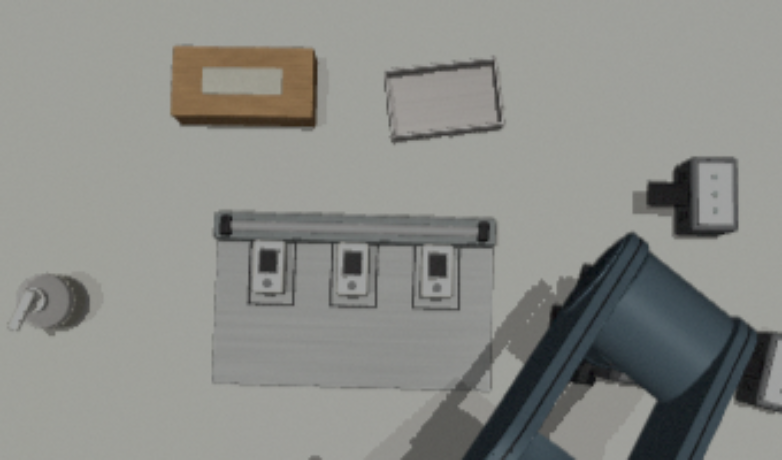

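View pics/s13.png

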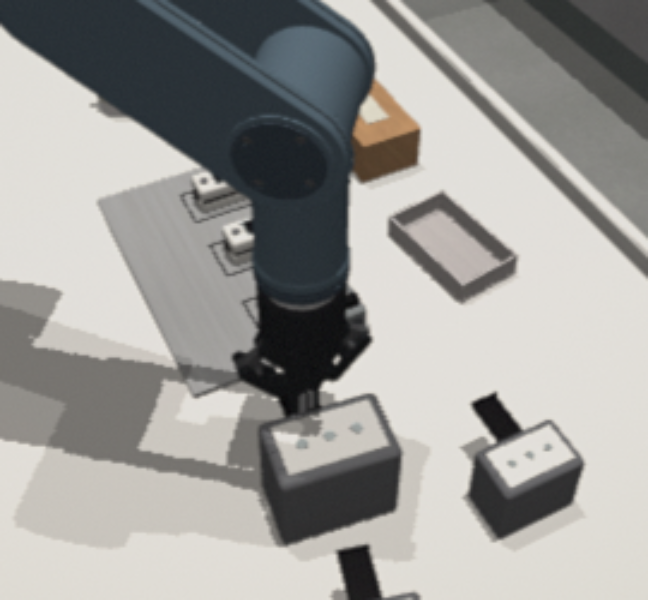

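View pics/w13.png

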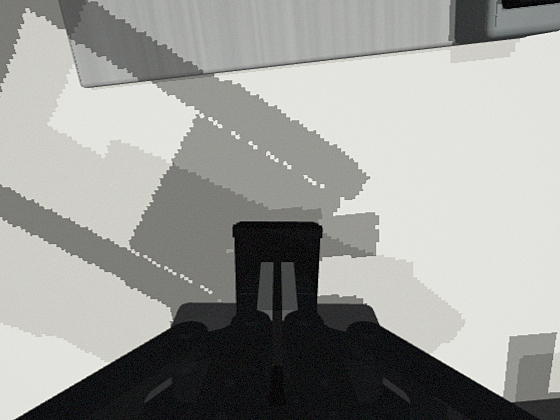

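Emit:
{"fn": "send_rows", "kwargs": {"slide": [[0, 0, 0], [0, 0, 0], [0, 0, 0], [0, 0, 0], [0, 0, 0]], "twist": [[0, 0, 0], [0, 0, 0], [0, 0, 0], [0, 0, 0], [0, 0, 0]]}}

```text
time_s: 25.2
ee_pos: [0.5163, -0.261, 0.0429]
tcp_rot: [0.001, 0.744, 0.669, 0.0]
contact_force: [-2.7, 2.4, 13.1]
opening: -0.001
```

```bash
python3 - <<'E'
from station import arm
print(arm.job_done());s=arm.read_state();print(s['time_s'],s['ee_pos'],s['contact_force'])
E
```

```text
the job is handed in; nothing more can be done
None
the job is handed in; nothing more can be done
```

The job is handed in, at about 25 s, with the row in place and the lever held down; no verdict was reported. I gripped each oximeter, squared it, slid it along the plate until I felt it touch the lamp bar, and let go. I then pressed the largest control's lever with shut fingers past the third click to its end stop and kept holding.

**Row:** the wrist camera put the screen centres within about 0.5 mm of the middles of the outlines, at a spacing of about 95 mm. The edges of the oximeters read 2–3 mm off for the two outer ones. I put that down to viewing angle and went by the screen and gripper positions. The last top view showed all three inside their outlines against the bar.

**Lever:** the TCP stopped moving at z = 0.0429 m, which is about 46 mm of travel. The force rose to about 13 N there, as expected at the end stop, and held steady for half a second before hand-in.

**Bystanders:** the bottle, carton and dish showed no sign of having moved in the last top view. I compared this by eye only.

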